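# Square up a sensor box on a build plate with a T-square

## Task

Square up the loose black sensor box on the aluminium build plate: first slide the T-square along until its head lies flush against the plate's front edge and the side of its blade rests against the grey bearing block. Then push the sensor box, standing flat on the plate, up to the blade from the other side until its long side lies flush along it. Leave the square and the box in place like that, and do not disturb the other things on the bench and the plate.

Things in the scene. Friction and masses are not known exactly. Their poses are not given: they have to be found in the camera images.
- plate_edge (a point): Middle of the top rim of the build plate's front edge (long edge nearest the robot). The plate is a flat aluminium slab with a grid of dark dots, 200 mm deep, 400 mm long, top 12 mm above the bench, fixed. x points from the edge across the plate, away from the robot; y along the edge to the left; z up. The plate spans x 0 to 200 mm, y -200 to 200 mm here.
- block: Bearing block, fixed on the plate, grey with a steel bush: 60 mm along x, 40 mm along y, 45 mm high, axes parallel to the plate's. Origin at the centre of its underside, on the plate's top; flat sides 20 mm left and right of it. It stands near the left or the right end of the plate, the sensor box near the other end and the square between.
- square: The T-square as a whole, about 0.5 kg, loose (see square_head). Origin at the centre of the head's underside. Flush means that the head's far (+x) face, 12 mm ahead of the origin, touches the plate's front edge over its whole length.
- square_head (a point): Centre of the head of the loose T-square. The head is a dark steel bar lying on the bench in front of the plate, a little askew: 24 mm along x, 120 mm along y, 26 mm high. From the middle of its far (+x) face a steel blade runs along +x, 140 mm long, 30 mm wide (15 mm either side of the x axis), 4 mm thick, underside 12.5 mm above the bench, so already over the plate.
- face_left (a point): On the far (+x) face of the T-square's head, 58 mm to the left of its middle, 6 mm over the bench. Axes as square_head.
- face_right (a point): On the far (+x) face of the T-square's head, 58 mm to the right of its middle, 6 mm over the bench. Axes as square_head.
- sensor_box: The sensor box as a whole, about 0.2 kg, loose; see box_center. Origin at the centre of its underside.
- box_center (a point): Centre of the loose black sensor box: 80 mm along its x, 50 mm along its y, 35 mm high, so this point is 17.5 mm above the plate's top. A grey panel on top and a round steel connector (look only, 12 mm long) on the short side at its -x. It stands on the plate, turned a little.
- vial: Bystander: small clear vial, diameter 22 mm, 45 mm high, standing on the rear strip of the plate. Origin at its underside, as for all bystanders.
- beaker: Bystander: clear beaker, diameter 68 mm, 85 mm high, beyond the left end of the plate.
- flask: Bystander: glass bottle with black cap, diameter 66 mm, 170 mm high, on the left.
- spare_sensor: Bystander: smaller black sensor module, 50 x 36 x 24 mm, on the bench to the left (not the sensor box).
- screwdriver: Bystander: screwdriver lying on the bench to the right.
- wheel: Bystander: black robot wheel lying flat, diameter 64 mm, 22 mm high, beyond the right end of the plate.
- pot: Bystander: small white cup, diameter 60 mm, 50 mm high, on the right.
Mind the look-alikes: they are no part of the job. Of the things that look like the square, the middle-sized one is meant.

How it is judged:
On the way, in this order (a step that is already met when the one before it is completed fails the run):
1. the T-square's head is flush against the plate's front edge with its blade against the bearing block (x of face_left in the frame of plate_edge between -0.0025 and 0.0025 m and x of face_right in the frame of plate_edge between -0.0025 and 0.0025 m and y of square_head in the frame of block between -0.0375 and 0.0375 m and y of square_head in the frame of plate_edge between -0.2 and 0.2 m and angle between square_head's own z axis and vertical below 0.03 rad and height (world z) of square_head below 0.016 m), for 0.2 s.
2. the sensor box's long side is flush against the blade's other side, the square still in place (all of step 1 and ((y of block in the frame of square_head above 0 m and y of box_center in the frame of square_head between -0.0425 and -0.03 m) or (y of block in the frame of square_head below 0 m and y of box_center in the frame of square_head between 0.03 and 0.0425 m)) and angle between the x axis of box_center and the x axis of square_head, either way round below 0.04 rad and x of box_center in the frame of square_head between 0.03 and 0.14 m and angle between box_center's own z axis and vertical below 0.05 rad and z of box_center in the frame of plate_edge between 0.014 and 0.021 m), for 0.2 s.
At the end, for the whole second after the job is handed in: T-square flat, both ends of its head within 2.5 mm of the plate's front edge, blade within 2.5 mm of the block; sensor box upright on the plate at the blade's other side, middle beside the blade, long side within 2.5 mm of it and parallel within 0.04 rad; both at rest (all of step 2 and linear speed of each of square, sensor_box below 0.01 m/s); the robot touches nothing.
It fails at once if another thing on the bench or plate is moved by more than 30 mm (distance of any of vial, beaker, flask, spare_sensor, screwdriver, wheel, pot from where it was at the start of the episode above 0.03 m).
It fails at once if the sensor box is tipped over (angle between box_center's own z axis and vertical above 0.6 rad).
It also fails if it takes over 54 s, if anything falls off the work surface, if the arm or the gripper's body presses on something with over 40 N, if the wrist force passes 120 N, or if a joint passes its speed limit or range.

## Robot

A 6-joint arm with a two-finger parallel gripper is mounted at the origin on the work surface. World frame = base frame: x ahead of the robot, y to its left, z up, the work surface at z = 0. Lengths are in m, angles in rad, forces in N, time in s.
With the tool pointing down it reaches from about 0.3 to 0.85 m from the base axis. Payload 4.2 kg.
Tool frame: the origin (TCP) lies on the centre line of the jaws, within the pads' length; the fingertips stand 25 mm ahead of it and the grasp point (between the pads) lies 6 mm ahead of it (manip.nose_length is the distance from the TCP to the fingertips, in m); z points along the fingers, y is the direction in which the jaws open and shut (so a half turn about z gives the same grasp; the last joint's range is limited). The gripper opens to 91 mm and grips with 3 to 60 N. Pads are 32 mm wide; open, the fingers measure 118 mm over their backs; the gripper's body (76 mm by 178 mm) begins 60 mm behind the grasp point.
Start: joints at [-0.02, 0.32, 1.565, -0, 1.257, -0.02], TCP at [0.575, 0, 0.239] pointing down, gripper open.
Joint ranges: [-3.11, 3.11], [-0.84, 2.01], [0.21, 2.61], [-1.34, 4.49], [0.05, 2.63], [-2.56, 2.56]. Speed limits (rad/s): [2.57, 2.57, 3.14, 3.14, 3.14, 3.14].

## Interface

Orientations are given as a unit quaternion [w, x, y, z].
In Python, from station import manip, camera, camera_model gives the robot as it stands.
- The arm moves only by the shell command python3 -m inch 'ROWS' [FORCE]. ROWS is JSON, one flat list of numbers, 7 for each row, row after row: the turn, a rotation vector about the world's x, y, z in rad, then the shift along the world's x, y, z in cm, then the gripper's target within -1 to 1 (shut at 1, half-way at 0, fully open at -1). A call has 1 to 5 rows; each row shifts and turns the commanded pose from where the row before left it; what a row does not reach is not made up. A row lasts 1/8 s, in which the tool goes at most 62.5 mm and 10.7 degrees, less where a joint would pass 70% of its speed; a pose out of reach is approached as far as the arm can. A call with a gripper value outside its range is refused whole. The fingers move at their own pace and stop on an object; FORCE is the grip in N (left out, the last holds). Time passes only in rows, so rows that do not move let the fingers close. It gives the time, the measured TCP pose, the force and the opening at its end, in the units of the state.
- manip.read_state(): the state, without advancing time (a new reading comes with each control period).
- camera(name): name is "scene" or "side" or "wrist"; returns the picture (384x512x3 uint8, red, green, blue); there is no depth.
- camera_model(name): a dict with "intrinsics" (3x3 intrinsics, pixels), "D" ([k1, k2, p1, p2, k3] as OpenCV has them; the pictures are not rectified), "rvec" (rotation vector, rad) and "tvec" (3), from world to camera coordinates, as OpenCV has them; the wrist camera has in their place "T_tool_cam" (4x4, takes a point from camera to tool coordinates, whose origin is the TCP and whose axes are the flange's). Camera axes: x right, y down, z forward; pixel columns grow to the right and rows downward; lengths in m; the calibration is good to about 2 mm. A picture is of the moment at which its call begins: read the wrist's pose just before it. camera_model takes no time and is no camera call.
- manip.sign_off(): hands the job in, once; it reports no verdict.
The state is a dict: "time_s": time; "qpos": joint angles; "qd": joint speeds; "joint_torque": joint torques, N m; "position": TCP position; "tool_rot": TCP orientation; "force": force on the tool from outside, world axes, zero at the start; "ft_torque": the same for the moment, N m; "gripper_width": finger opening in m.
Only numpy, scipy, OpenCV 4.12 (cv2) and the standard library are available. Lean on these libraries where they do the work, as an engineer would, in place of code of your own. Each camera call takes 0.05 s, during which the arm holds its last target.

## Working session

There is one attempt and no reset: what is moved stays moved. The work goes in short steps, Python scripts to look and compute and a shell command to move; the robot and the scene stay as the last step left them, time stands still between calls to the robot, and variables do not carry over. Pictures are saved under pics/ and viewed, and the job is handed in when it is done.

```bash
ls; mkdir -p pics; cat > h.py <<'E'
import numpy as np, cv2
from station import manip, camera, camera_model
def save(n,im): cv2.imwrite('pics/'+n+'.png', im[:,:,::-1])
E
python3 - <<'E'
from h import *
print(manip.read_state())
for n in ("scene","side","wrist"):
    im=camera(n); save(n+'0',im); np.save('pics/'+n+'0.npy',im)
    print(n,camera_model(n))
a=[np.load('pics/%s0.npy'%n) for n in("scene","side")]
E
```

```text
pics
{'time_s': 0.0, 'qpos': array([-2.00166635e-02,  3.20316787e-01,  1.56564493e+00,  9.32883705e-06,
        1.25739583e+00, -2.00045980e-02]), 'qd': array([ 0.00182937,  0.00103008, -0.00133596, -0.00022446, -0.00144271,
        0.00085573]), 'joint_torque': array([-5.01459035e-04, -4.12465632e+01, -2.31973493e+01,  7.28826877e-02,
        4.58198413e-02, -1.41870069e-04]), 'position': array([5.74554687e-01, 2.85766499e-06, 2.38119183e-01]), 'tool_rot': array([-6.39419356e-04,  7.07111791e-01,  7.07101220e-01, -6.08176216e-04]), 'force': array([-0.55739825,  0.00745056,  0.10314317]), 'ft_torque': array([ 0.02456346,  0.01321229, -0.01463673]), 'gripper_width': 0.0913172437519591}
scene {'intrinsics': array([[446.60002463,   0.        , 249.44362513],
       [  0.        , 446.60002463, 202.10523541],
       [  0.        ,   0.        ,   1.        ]]), 'D': array([-0.01437083,  0.        ,  0.        ,  0.        ,  0.        ]), 'rvec': array([ 1.89327755,  1.19584039, -0.64684923]), 'tvec': array([-0.23187316, -0.23282206,  1.80063567])}
side {'intrinsics': array([[372.5711477
[... 234 characters left out ...]
1777195, -2.81854004,  1.08705162]), 'tvec': array([0.50914041, 0.13439053, 0.97007947])}
wrist {'intrinsics': array([[340.12223272,   0.        , 260.18742008],
       [  0.        , 340.12223272, 195.80234541],
       [  0.        ,   0.        ,   1.        ]]), 'D': array([-0.07047922,  0.        ,  0.        ,  0.        ,  0.        ]), 'T_tool_cam': array([[-5.42967650e-04, -9.72159832e-01, -2.34318087e-01,
         6.52486923e-02],
       [ 9.99999847e-01, -5.52638781e-04, -2.43871148e-05,
        -9.94493952e-05],
       [-1.05785089e-04, -2.34318064e-01,  9.72159984e-01,
        -1.45896223e-01],
       [ 0.00000000e+00,  0.00000000e+00,  0.00000000e+00,
         1.00000000e+00]])}
```

View pics/scene0.png

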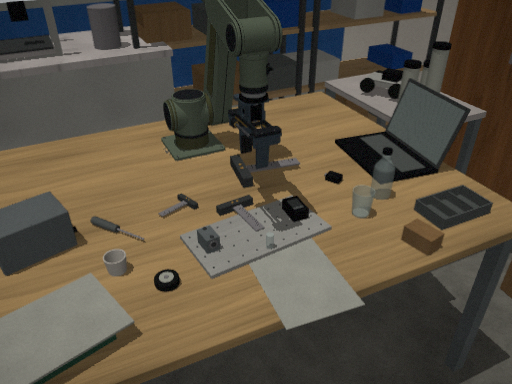

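View pics/side0.png

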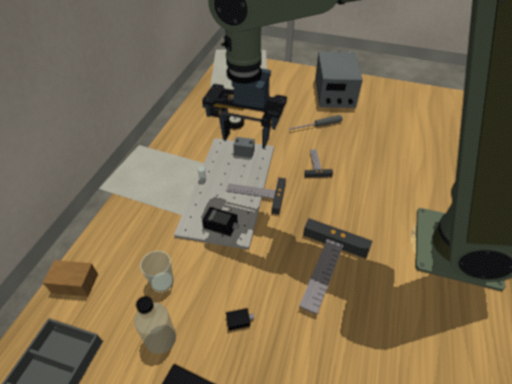

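View pics/wrist0.png

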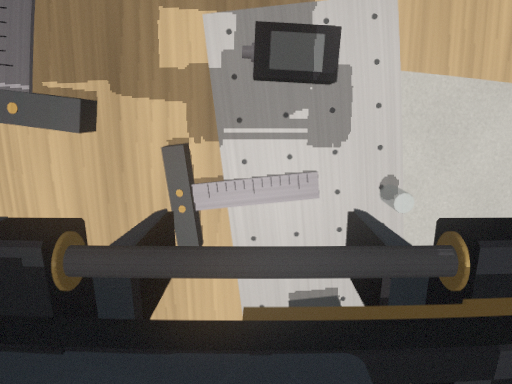

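Scene picture: there are three T-squares. The small one is at (180,205), the middle one at (237,207) with its blade over the plate, and the large one at (243,170). The middle one fits, since it is mid-sized and its blade is already over the plate. The block is at (208,238), the box at (294,208), and the vial at (270,240). I'll confirm this in an enlarged crop.

```bash
python3 - <<'E'
from h import *
im=np.load('pics/scene0.npy'); save('c1',cv2.resize(im[150:275,155:335],None,fx=4.4,fy=4.4,interpolation=cv2.INTER_CUBIC))
im=np.load('pics/wrist0.npy'); save('c2',cv2.resize(im[0:320,140:440],None,fx=1.85,fy=1.85,interpolation=cv2.INTER_CUBIC))
im=np.load('pics/side0.npy'); save('c3',cv2.resize(im[130:250,160:300],None,fx=5,fy=5,interpolation=cv2.INTER_CUBIC))
E
```

```text
(no output)
```

View pics/c1.png

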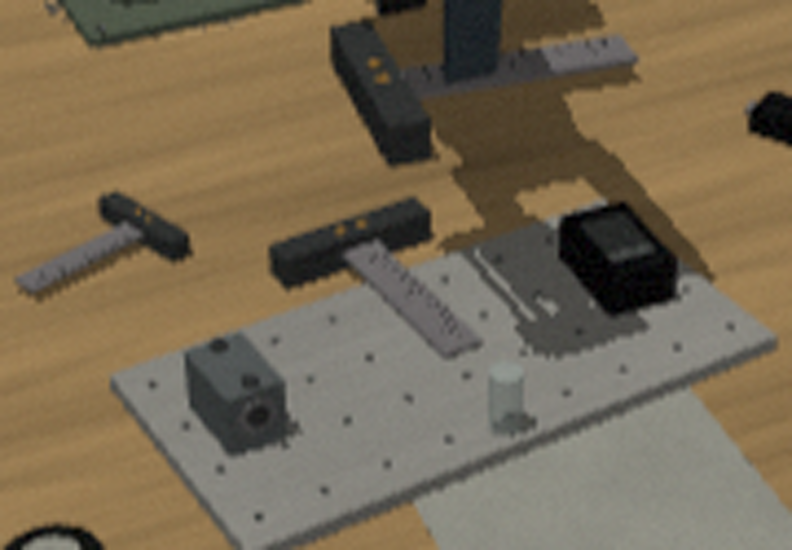

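View pics/c2.png

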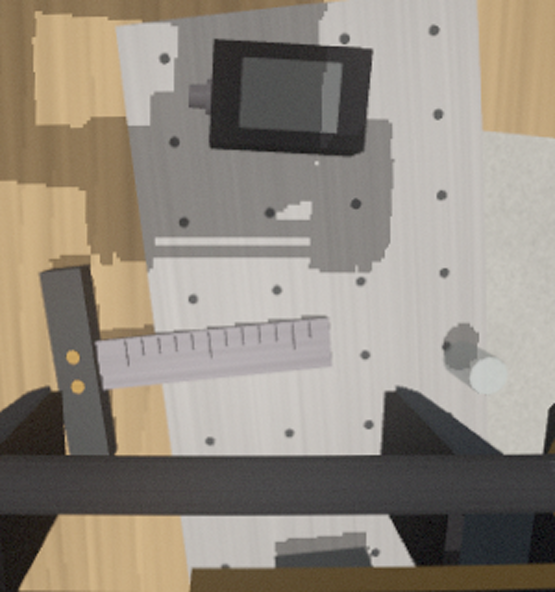

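View pics/c3.png

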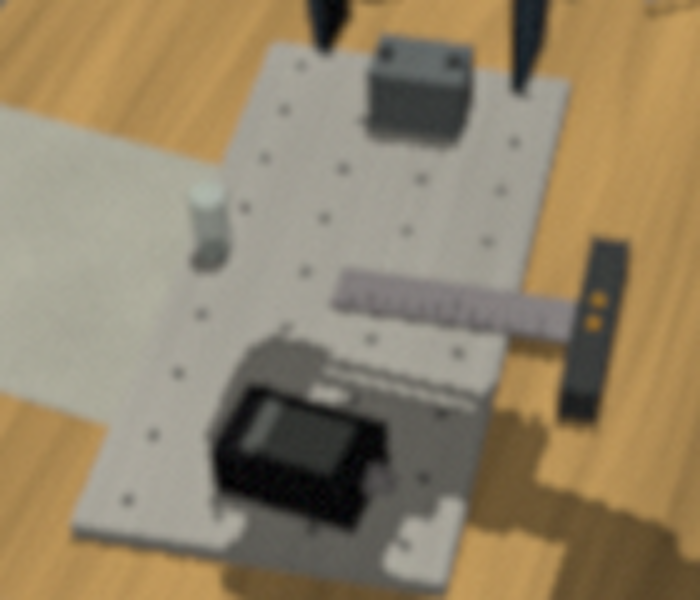

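The crop confirms the middle one: it has a dark head in front of the plate and its blade is over the plate. The block is at the plate's right end (-y) and the box at the left (+y). Next I'll measure from the wrist image.

```bash
cat >> h.py <<'E'
from scipy.spatial.transform import Rotation as R
def pose(name,st=None):
    m=camera_model(name)
    if name=='wrist':
        st=st or manip.read_state(); q=st['tool_rot']; T=np.eye(4); T[:3,:3]=R.from_quat(np.r_[q[1:],q[0]]).as_matrix(); T[:3,3]=st['position']
        return T@m['T_tool_cam'],m
    Rm=cv2.Rodrigues(m['rvec'])[0]; T=np.eye(4); T[:3,:3]=Rm.T; T[:3,3]=-Rm.T@m['tvec']; return T,m
def w(name,px,z,st=None):
    T,m=pose(name,st); px=np.atleast_2d(np.array(px,float)); z=np.broadcast_to(z,len(px))
    n=cv2.undistortPoints(px[:,None],m['intrinsics'],m['D'])[:,0]
    d=np.c_[n,np.ones(len(n))]@T[:3,:3].T
    return T[:3,3]+d*((z-T[2,3])/d[:,2])[:,None]
E
python3 - <<'E'
from h import *
np.set_printoptions(precision=4,suppress=True)
def c(L): return np.array(L,float)/1.85+[140,0]-[.25,.25]
def c1(L): return np.array(L,float)/4.4+[155,150]-[.4,.4]
def c3(L): return np.array(L,float)/5+[160,130]-[.4,.4]
print('edge',w('wrist',c([(117,28),(150,260),(187,575)]),.012))
print('rear',w('wrist',c([(477,5),(482,130)]),.012))
print('head top near-l,far-l, far-r',w('wrist',c([(40,272),(82,266),(112,455),(70,455)]),.026))
print('blade bl tl tr br',w('wrist',c([(97,342),(327,317),(331,365),(104,388)]),.0165))
print('box top',w('wrist',c([(216,40),(372,48),(362,156),(209,147)]),.047))
print('scene plate corners RF RR LR',w('scene',c1([(112,384),(240,548),(777,343)]),.012))
print('scene block top',w('scene',c1([(187,352),(236,332),(284,375),(235,397)]),.057))
print('scene head top',w('scene',c1([(270,245),(415,199),(430,212),(283,265)]),.026))
print('scene blade',w('scene',c1([(482,345),(446,354)]),.0165))
print('side plate',w('side',c3([(270,43),(570,82),(75,525),(445,587)]),.012))
print('side block top',w('side',c3([(368,72),(466,84),(473,44),(386,36)]),.057))
print('side head top',w('side',c3([(592,240),(628,240),(598,405),(562,405)]),.026))
E
```

```text
edge [[ 0.5161  0.1651  0.012 ]
 [ 0.5315  0.0376  0.012 ]
 [ 0.5502 -0.1705  0.012 ]]
rear [[0.7149 0.1789 0.012 ]
 [0.7221 0.112  0.012 ]]
head top near-l,far-l, far-r [[ 0.47    0.0321  0.026 ]
 [ 0.4944  0.0354  0.026 ]
 [ 0.5067 -0.079   0.026 ]
 [ 0.4809 -0.0791  0.026 ]]
blade bl tl tr br [[ 0.499  -0.0106  0.0165]
 [ 0.636   0.0044  0.0165]
 [ 0.6395 -0.0248  0.0165]
 [ 0.5019 -0.0392  0.0165]]
box top [[0.571  0.1497 0.047 ]
 [0.6493 0.1464 0.047 ]
 [0.6462 0.0937 0.047 ]
 [0.5673 0.0978 0.047 ]]
scene plate corners RF RR LR [[ 0.5692 -0.2319  0.012 ]
 [ 0.7508 -0.2118  0.012 ]
 [ 0.7213  0.1834  0.012 ]]
scene block top [[ 0.6151 -0.1928  0.057 ]
 [ 0.609  -0.1575  0.057 ]
 [ 0.6636 -0.1465  0.057 ]
 [ 0.6707 -0.1816  0.057 ]]
scene head top [[ 0.4838 -0.0862  0.026 ]
 [ 0.4747  0.0315  0.026 ]
 [ 0.4951  0.0339  0.026 ]
 [ 0.5108 -0.0872  0.026 ]]
scene blade [[ 0.6424  0.0021  0.0165]
 [ 0.6407 -0.0238  0.0165]]
side plate [[ 0.7571 -0.2045  0.012 ]
 [ 0.5574 -0.226   0.012 ]
 [ 0.7102  0.1901  0.012 ]
 [ 0.5146  0.1703  0.012 ]]
side block top [[ 0.666  -0.1466  0.057 ]
 [ 0.6052 -0.1539  0.057 ]
 [ 0.6124 -0.1915  0.057 ]
 [ 0.6668 -0.1826  0.057 ]]
side head top [[ 0.5038 -0.0774  0.026 ]
 [ 0.4836 -0.0837  0.026 ]
 [ 0.4685  0.0429  0.026 ]
 [ 0.4871  0.0486  0.026 ]]
```

```bash
python3 - <<'E'
from h import *
np.set_printoptions(precision=4,suppress=True)
def c1(L): return np.array(L,float)/4.4+[155,150]-[.4,.4]
def c(L): return np.array(L,float)/1.85+[140,0]-[.25,.25]
print(w('scene',c1([(187,240),(176,258),(20,280),(38,298),(102,198)]),.016))
print(w('wrist',c([(445,345)]),.012), w('scene',c1([(510,432)]),.012))
print(w('scene',c1([(330,30),(395,158),(430,150)]),.03))
E
```

```text
[[ 0.4378 -0.1328  0.016 ]
 [ 0.456  -0.1476  0.016 ]
 [ 0.4337 -0.2552  0.016 ]
 [ 0.4602 -0.2498  0.016 ]
 [ 0.3574 -0.1711  0.016 ]]
[[ 0.7097 -0.0134  0.012 ]] [[ 0.7257 -0.0201  0.012 ]]
[[0.2135 0.0752 0.03  ]
 [0.4224 0.0394 0.03  ]
 [0.4236 0.068  0.03  ]]
```

```bash
python3 -m inch '[0,0,0.103,-4.5,0.4,0,0.1, 0,0,0,-4.5,0.5,-2,0.1, 0,0,0,0,0,-4,0.1, 0,0,0,0,0,-4,0.1, 0,0,0,0,0,0,0.1]' 30; python3 - <<'E'
from h import *
im=camera('wrist'); np.save('pics/wrist1.npy',im); save('wrist1',cv2.resize(im,None,fx=1.5,fy=1.5,interpolation=cv2.INTER_CUBIC)); print(manip.read_state()['position'])
E
```

```text
time_s: 0.78
position: [0.4827, 0.009, 0.1367]
tool_rot: [-0.003, 0.67, 0.743, -0.002]
force: [-0.7, 0.5, 1.2]
gripper_width: 0.0439
[0.48450111 0.00899954 0.13853027]
```

View pics/wrist1.png

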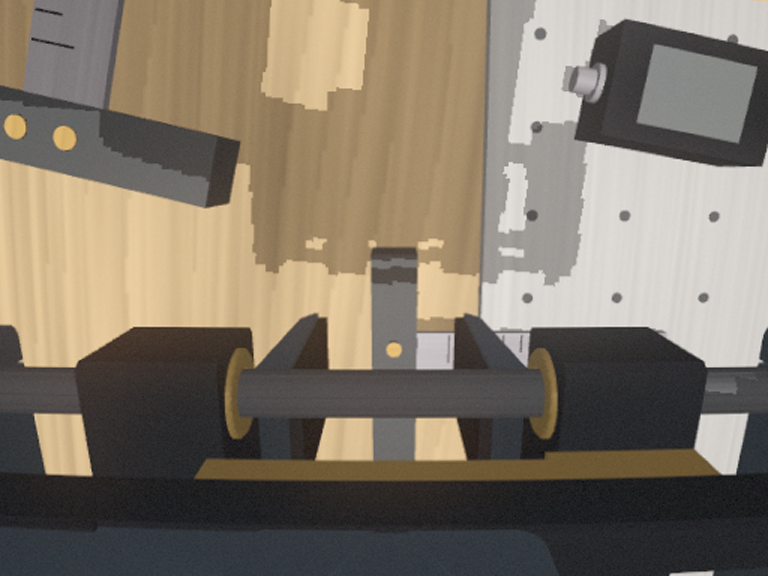

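The gripper is centred over the head: (394,350) in the picture, with its sides at x 372 and 417. The plate edge runs from (487,5) to (480,325), and the large square's head ends at (240,145), clear of the fingers. I'll remeasure both yaws.

```bash
python3 - <<'E'
from h import *
np.set_printoptions(precision=4,suppress=True)
im=np.load('pics/wrist1.npy'); g=im.astype(float).mean(2)
# front edge subpixel rows 5..200 near x=322
pts=[];hl=[];hr=[]
for r in range(3,215,3):
    s=im[r].astype(float); row=(s[:,2]-s[:,0]) # blue-red
    d=np.diff(cv2.GaussianBlur(row[None],(5,1),0)[0]); k=310+np.argmax(d[310:340]); pts.append((k+.5,r))
pts=np.array(pts); P=w('wrist',pts,.012)
for _ in range(3):
    f=np.polyfit(P[:,1],P[:,0],1); e=P[:,0]-np.polyval(f,P[:,1]); P=P[abs(e)<max(.0006,2*e.std())]
print('edge yaw',-np.arctan(f[0]),'x@y0',f[1],e.std(),len(P))
for r in range(182,240,2):
    row=cv2.GaussianBlur(g[r][None],(5,1),0)[0]; d=np.diff(row)
    hl.append((240+np.argmin(d[240:258])+.5,r)); hr.append((270+np.argmax(d[270:290])+.5,r))
for L in(hl,hr):
    P=w('wrist',L,.026); f=np.polyfit(P[:,1],P[:,0],1); print('head',-np.arctan(f[0]),P[0],P[-1])
E
```

```text
edge yaw 0.10856360988821823 x@y0 0.5336205705614053 0.00023806754130702707 70
head 0.10870821731744869 [0.4721 0.0218 0.026 ] [ 0.4772 -0.0239  0.026 ]
head 0.11108505926668566 [0.496  0.0243 0.026 ] [ 0.5013 -0.0214  0.026 ]
```

```bash
python3 -m inch '[0,0,0.006,0.1,0,-4,0.1, 0,0,0,0,0,-3,0.1, 0,0,0,0,0,-2.6,0.1, 0,0,0,0,0,0,0.1]' 30; python3 -c "
from h import *;print(manip.read_state()['position'])"
```

```text
time_s: 1.32
position: [0.4863, 0.009, 0.0431]
tool_rot: [-0.0, 0.668, 0.745, -0.0]
force: [-0.4, 0.2, 0.6]
gripper_width: 0.0412
[0.4863249  0.00896887 0.04309841]
```

```bash
python3 -m inch '[0,0,0,0,0,-0.1,1, 0,0,0,0,0,0,1, 0,0,0,0,0,0,1, 0,0,0,0,0,0,1, 0,0,0,0,0,0,1]' 30; python3 -c "
from h import *;s=manip.read_state();print(s['position'],s['force'])"
```

```text
time_s: 1.95
position: [0.4851, 0.0089, 0.0432]
tool_rot: [-0.0, 0.668, 0.745, -0.0]
force: [-4.4, -0.9, 6.9]
gripper_width: 0.0238
[0.48513819 0.00893648 0.04315421] [-4.39394908 -0.8999459   6.91007619]
```

```bash
python3 -m inch '[0,0,0,0,0,0.1,1, 0,0,0,0.2,-0.5,0,1, 0,0,0,0.4,-1.1,0,1, 0,0,0,0.4,-1.1,0,1, 0,0,0,0.4,-1.1,0,1]' 40;python3 -m inch '[0,0,0,0.4,-1.1,0,1, 0,0,0,0.4,-1.1,0,1, 0,0,0,0.4,-1.1,0,1, 0,0,0,0.4,-1.1,0,1, 0,0,0,0.4,-1.1,0,1]'; python3 -m inch '[0,0,0,0.4,-1.1,0,1, 0,0,0,0.2,-0.5,0,1, 0,0,0,0,0,0,1]'; python3 - <<'E'
from h import *
print(manip.read_state()['position'],manip.read_state()['force'])
for n in ('scene','side','wrist'):
    im=camera(n); np.save('pics/%s2.npy'%n,im)
a=np.load('pics/scene2.npy')[170:280,160:320]; b=np.load('pics/side2.npy')[130:250,180:320]
f=lambda x:cv2.resize(x,(400,300),interpolation=cv2.INTER_CUBIC)
save('m2',np.vstack([np.hstack([f(a),f(b)]),np.hstack([f(np.load('pics/wrist2.npy')),f(np.load('pics/scene2.npy'))])]))
E
```

```text
time_s: 2.58
position: [0.5005, -0.0297, 0.0432]
tool_rot: [0.0, 0.668, 0.744, 0.0]
force: [-1.4, 3.2, 1.3]
gripper_width: 0.0234
time_s: 3.2
position: [0.5201, -0.0845, 0.0432]
tool_rot: [-0.0, 0.668, 0.744, 0.0]
force: [-3.3, 4.3, 3.5]
gripper_width: 0.0233
time_s: 3.58
position: [0.5263, -0.101, 0.0432]
tool_rot: [0.001, 0.668, 0.745, -0.0]
force: [-0.6, 0.2, 3.4]
gripper_width: 0.0237
[ 0.5263124  -0.10096827  0.04317108] [-0.60754367  0.22985618  3.3581847 ]
```

View pics/m2.png

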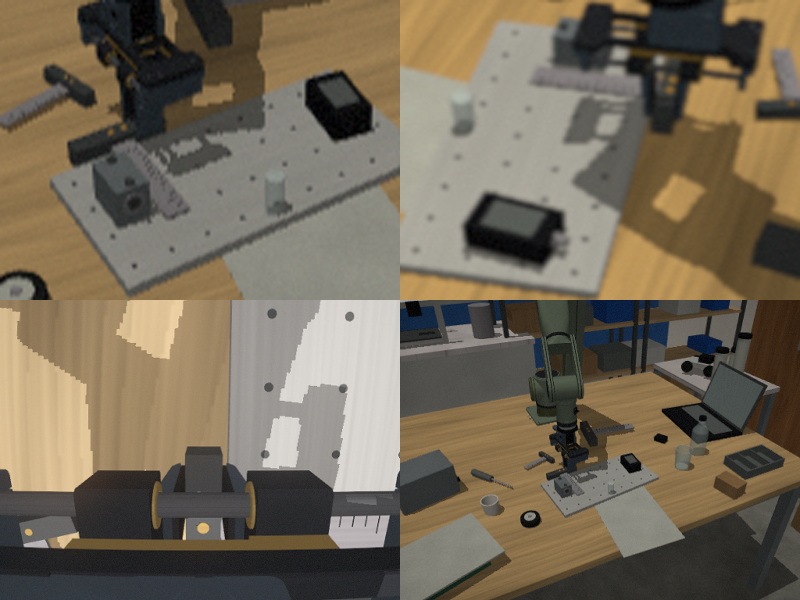

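```bash
python3 -m inch '[0,0,0,0.2,0.02,0,1, 0,0,0,0.1,0.01,0,1, 0,0,0,0,0,0,1]'; for i in 1; do python3 -m inch '[0,0,0,0.1,0.01,0,1, 0,0,0,0,0,0,1]'; done; python3 -m inch '[0,0,0,0.1,0.01,0,1, 0,0,0,0,0,0,1]';python3 -m inch '[0,0,0,0.1,0.01,0,1, 0,0,0,0,0,0,1]'
```

```text
time_s: 4.1
position: [0.5273, -0.1004, 0.0432]
tool_rot: [-0.001, 0.667, 0.745, -0.002]
force: [-5.1, -3.0, 7.3]
gripper_width: 0.0235
time_s: 4.35
position: [0.5279, -0.1001, 0.0432]
tool_rot: [-0.001, 0.667, 0.745, -0.002]
force: [-6.0, -2.3, 8.8]
gripper_width: 0.0237
time_s: 4.6
position: [0.5288, -0.0999, 0.0432]
tool_rot: [-0.002, 0.667, 0.745, -0.002]
force: [-7.3, -3.2, 8.7]
gripper_width: 0.0238
time_s: 4.85
position: [0.5296, -0.0997, 0.0431]
tool_rot: [-0.002, 0.667, 0.745, -0.002]
force: [-7.3, -1.1, 9.0]
gripper_width: 0.0238
```

```bash
python3 - <<'E'
from h import *
s=manip.read_state();print(s['position'],s['force'],s['ft_torque'])
im=camera('wrist'); np.save('pics/wrist3.npy',im)
im2=camera('side'); np.save('pics/side3.npy',im2)
im3=camera('scene')
f=lambda x,s=(400,300):cv2.resize(x,s,interpolation=cv2.INTER_CUBIC)
save('m3',np.vstack([np.hstack([f(im3[195:255,175:255]),f(im2[130:190,220:300])]),f(im[235:384,100:500],(800,298))]))
E
```

```text
[ 0.52962133 -0.09967851  0.04314711] [-7.26287615 -1.12888893  9.00106949] [-0.33146091  1.33353583 -0.2837365 ]
```

View pics/m3.png

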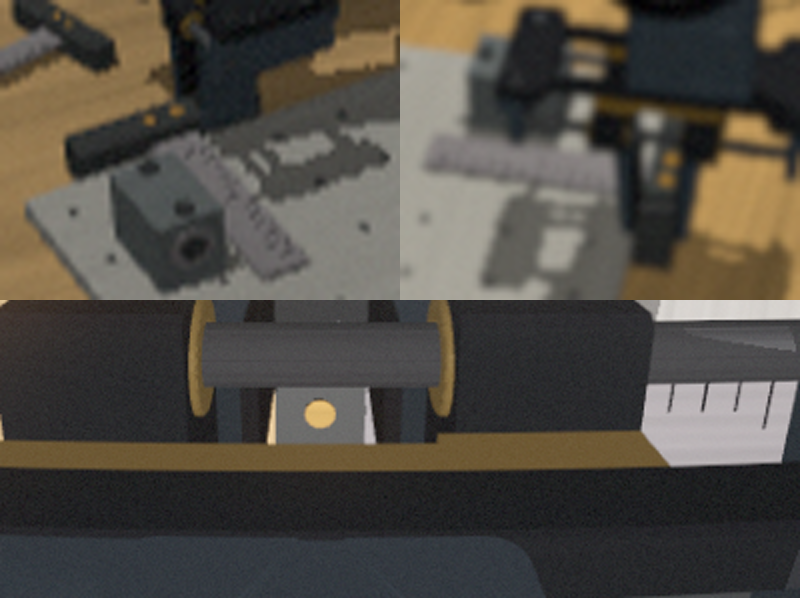

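```bash
python3 -m inch '[0,0,0,0,0,0.07,1, 0,0,0,0,0,0,1]'; python3 -m inch '[0,0,0,0.1,0.01,0,1, 0,0,0,0,0,0,1]'; python3 -m inch '[0,0,0,0.1,0.01,0,1, 0,0,0,0,0,0,1]';python3 -m inch '[0,0,0,0.1,0.01,0,1, 0,0,0,0,0,0,1]'
```

```text
time_s: 5.25
position: [0.5312, -0.0994, 0.0432]
tool_rot: [-0.001, 0.667, 0.745, -0.001]
force: [-3.6, -1.0, 0.1]
gripper_width: 0.0235
time_s: 5.5
position: [0.5315, -0.0993, 0.0432]
tool_rot: [-0.001, 0.667, 0.745, -0.001]
force: [-5.3, -0.1, 2.4]
gripper_width: 0.0233
time_s: 5.75
position: [0.5316, -0.0993, 0.0432]
tool_rot: [-0.002, 0.667, 0.745, -0.002]
force: [-7.3, -0.8, 4.5]
gripper_width: 0.0236
time_s: 6.0
position: [0.5316, -0.0993, 0.0432]
tool_rot: [-0.003, 0.667, 0.745, -0.003]
force: [-10.6, -2.8, 6.3]
gripper_width: 0.0237
```

```bash
python3 -m inch '[0,0,0,-0.15,-0.015,0.03,1, 0,0,0,0.03,-0.3,0,1, 0,0,0,0,0,0,1]'; python3 -m inch '[0,0,0,0.02,-0.2,0,1, 0,0,0,0,0,0,1]'; python3 -m inch '[0,0,0,0.02,-0.2,0,1, 0,0,0,0,0,0,1]'; python3 -m inch '[0,0,0,0.01,-0.1,0,1, 0,0,0,0,0,0,1]'
```

```text
time_s: 6.38
position: [0.5318, -0.1009, 0.0432]
tool_rot: [-0.003, 0.667, 0.745, -0.001]
force: [-5.8, 4.1, 1.3]
gripper_width: 0.0238
time_s: 6.62
position: [0.532, -0.1025, 0.0432]
tool_rot: [-0.003, 0.667, 0.745, -0.001]
force: [-6.0, 5.5, 1.7]
gripper_width: 0.0235
time_s: 6.88
position: [0.5322, -0.1044, 0.0432]
tool_rot: [-0.003, 0.667, 0.745, -0.001]
force: [-6.0, 5.6, 2.3]
gripper_width: 0.0234
time_s: 7.12
position: [0.5323, -0.1053, 0.0432]
tool_rot: [-0.003, 0.667, 0.745, -0.0]
force: [-6.5, 6.8, 1.0]
gripper_width: 0.0233
```

```bash
for_=1; python3 -m inch '[0,0,0,0.01,-0.1,0,1, 0,0,0,0,0,0,1]'; python3 -m inch '[0,0,0,0.01,-0.1,0,1, 0,0,0,0,0,0,1]'; python3 -m inch '[0,0,0,0.01,-0.1,0,1, 0,0,0,0,0,0,1]'; python3 -m inch '[0,0,0,0.01,-0.1,0,1, 0,0,0,0,0,0,1]'
```

```text
time_s: 7.38
position: [0.5324, -0.1063, 0.0432]
tool_rot: [-0.003, 0.667, 0.745, -0.0]
force: [-5.2, 6.3, 1.9]
gripper_width: 0.0234
time_s: 7.62
position: [0.5325, -0.1073, 0.0432]
tool_rot: [-0.003, 0.667, 0.745, -0.0]
force: [-5.2, 5.9, 1.5]
gripper_width: 0.0238
time_s: 7.88
position: [0.5326, -0.1083, 0.0432]
tool_rot: [-0.003, 0.667, 0.745, -0.0]
force: [-5.3, 6.4, 1.9]
gripper_width: 0.0238
time_s: 8.12
position: [0.5327, -0.1093, 0.0432]
tool_rot: [-0.003, 0.667, 0.745, -0.0]
force: [-5.8, 6.3, 1.0]
gripper_width: 0.024
```

```bash
python3 -m inch '[0,0,0,0.01,-0.1,0,1, 0,0,0,0,0,0,1]'; python3 -m inch '[0,0,0,0.01,-0.1,0,1, 0,0,0,0,0,0,1]'; python3 -m inch '[0,0,0,0.01,-0.1,0,1, 0,0,0,0,0,0,1]'; python3 - <<'E'
from h import *
s=manip.read_state();print(s['position'],s['force'],s['ft_torque'])
im3=camera('scene');im2=camera('side')
f=lambda x,s=(400,300):cv2.resize(x,s,interpolation=cv2.INTER_CUBIC)
save('m4',np.hstack([f(im3[195:255,175:255]),f(im2[130:190,220:300])]))
E
```

```text
time_s: 8.38
position: [0.5328, -0.1103, 0.0432]
tool_rot: [-0.003, 0.667, 0.745, -0.0]
force: [-5.7, 6.5, 2.7]
gripper_width: 0.0237
time_s: 8.62
position: [0.5329, -0.1113, 0.0432]
tool_rot: [-0.003, 0.667, 0.745, -0.0]
force: [-5.5, 6.0, 2.4]
gripper_width: 0.0232
time_s: 8.88
position: [0.533, -0.1123, 0.0432]
tool_rot: [-0.003, 0.667, 0.745, -0.0]
force: [-5.5, 6.3, 1.8]
gripper_width: 0.0237
[ 0.53301408 -0.11229061  0.04322016] [-5.52190606  6.26525631  1.79995982] [0.99135614 0.9561661  0.17661461]
```

View pics/m4.png

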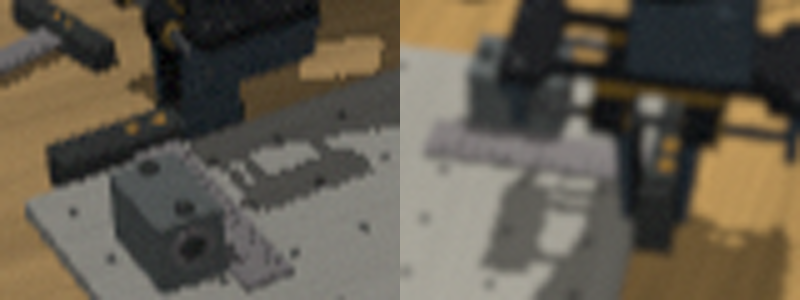

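```bash
python3 -m inch '[0,0,0,0.01,-0.1,0,1, 0,0,0,0,0,0,1]'; python3 -m inch '[0,0,0,0.01,-0.1,0,1, 0,0,0,0,0,0,1]'; python3 -m inch '[0,0,0,0.01,-0.1,0,1, 0,0,0,0,0,0,1]';  python3 -m inch '[0,0,0,0.01,-0.1,0,1, 0,0,0,0,0,0,1]'
```

```text
time_s: 9.22
position: [0.533, -0.113, 0.0432]
tool_rot: [-0.003, 0.667, 0.745, -0.0]
force: [-5.6, 7.4, 1.5]
gripper_width: 0.0236
time_s: 9.48
position: [0.533, -0.1132, 0.0432]
tool_rot: [-0.004, 0.667, 0.745, -0.0]
force: [-6.0, 10.7, 2.7]
gripper_width: 0.0237
time_s: 9.72
position: [0.533, -0.1134, 0.0432]
tool_rot: [-0.004, 0.668, 0.745, 0.0]
force: [-6.4, 12.5, 3.5]
gripper_width: 0.0235
time_s: 9.98
position: [0.5329, -0.1136, 0.0432]
tool_rot: [-0.005, 0.668, 0.744, 0.001]
force: [-5.6, 15.8, 3.5]
gripper_width: 0.0236
```

```bash
python3 -m inch '[0,0,0,-0.03,0.3,0,1, 0,0,0,0,0,0,1]'; python3 -m inch '[0,0,0,0.15,0.01,0,1, 0,0,0,0,0,0,1]';python3 -m inch '[0,0,0,-0.25,-0.03,0,1, 0,0,0,0,0,0,1]'
```

```text
time_s: 10.22
position: [0.533, -0.1132, 0.0432]
tool_rot: [-0.003, 0.667, 0.745, -0.001]
force: [-5.9, 6.1, 1.5]
gripper_width: 0.0237
time_s: 10.48
position: [0.5331, -0.1132, 0.0432]
tool_rot: [-0.004, 0.667, 0.745, -0.002]
force: [-8.4, 6.3, 4.3]
gripper_width: 0.0238
time_s: 10.72
position: [0.5329, -0.1133, 0.0432]
tool_rot: [-0.002, 0.667, 0.745, 0.0]
force: [-3.1, 6.0, 0.0]
gripper_width: 0.0233
```

Now open partway and lift.

```bash
python3 -m inch '[0,0,0,0,0,0,0.4, 0,0,0,0,0,0,0.1, 0,0,0,0,0,0,0.1,0,0,0,0,0,0,0.1]'; python3 -m inch '[0,0,0,0,0,1.5,0.1, 0,0,0,0,0,4,0.1, 0,0,0,-1,0.8,6,-0.2, 0,0,0,0,2,6,-1, 0,0,0,0,3,2,-1]'; python3 -m inch '[0,0,0,0,5,0,-1,0,0,0,0,0,0,-1,0,0,0,0,0,0,-1]'; python3 - <<'E'
from h import *
np.set_printoptions(precision=4,suppress=True)
s=manip.read_state();print(s['position'],s['force'],s['tool_rot'])
f=lambda x,s=(400,300):cv2.resize(x,s,interpolation=cv2.INTER_CUBIC)
I={n:camera(n) for n in('scene','side','wrist')}
for n in I: np.save('pics/%s5.npy'%n,I[n])
save('m5',np.vstack([np.hstack([f(I['scene'][195:255,175:255]),f(I['side'][130:190,220:300])]),np.hstack([f(I['wrist']),f(I['side'])])]))
E
```

```text
time_s: 11.22
position: [0.5347, -0.1157, 0.0442]
tool_rot: [0.001, 0.668, 0.745, 0.0]
force: [0.6, -0.9, 0.4]
gripper_width: 0.0411
time_s: 11.85
position: [0.5258, -0.0578, 0.2438]
tool_rot: [0.004, 0.668, 0.744, 0.003]
force: [-0.8, 0.5, 0.5]
gripper_width: 0.068
time_s: 12.22
position: [0.524, -0.008, 0.2388]
tool_rot: [0.001, 0.667, 0.745, 0.0]
force: [1.7, -0.3, -0.3]
gripper_width: 0.0907
[ 0.524  -0.008   0.2388] [ 1.6626 -0.3283 -0.2582] [0.0005 0.6673 0.7448 0.    ]
```

View pics/m5.png

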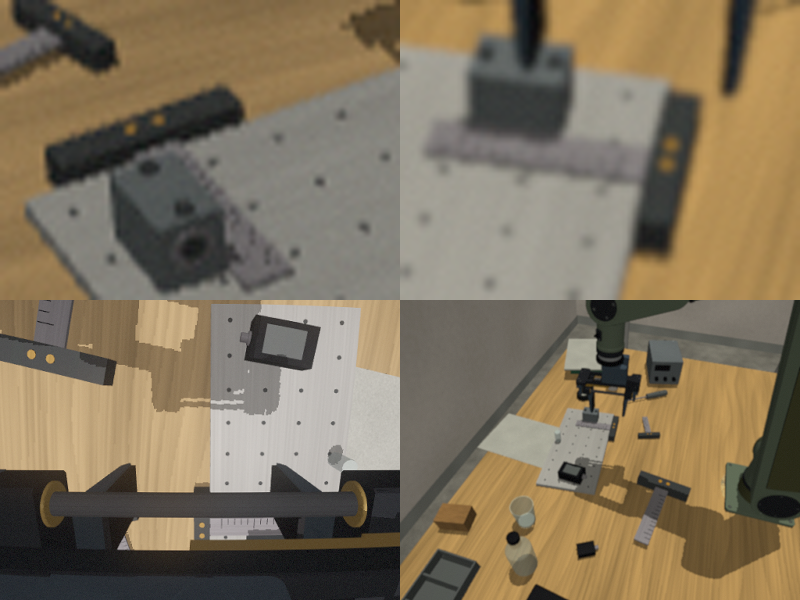

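The square looks flush in both views: its head lies along the edge and its blade touches the block. I'll check closer from above.

```bash
python3 -m inch '[0,0,0,1,-5,1,-1, 0,0,0,1,-6,1,-1, 0,0,0,1,-6,1,-1, 0,0,0,0,-6,0,-1, 0,0,0,0,0,0,-1]'; python3 - <<'E'
from h import *
im=camera('wrist'); np.save('pics/wrist6.npy',im); save('wrist6',cv2.resize(im,None,fx=1.5,fy=1.5,interpolation=cv2.INTER_CUBIC)); import pickle; pickle.dump(manip.read_state(),open('st6','wb'))
print(manip.read_state()['position'])
E
```

```text
time_s: 13.0
position: [0.5534, -0.2426, 0.2674]
tool_rot: [-0.0, 0.67, 0.742, -0.001]
force: [-0.8, 1.5, 0.2]
gripper_width: 0.0912
[ 0.55338815 -0.24016393  0.26749838]
```

View pics/wrist6.png

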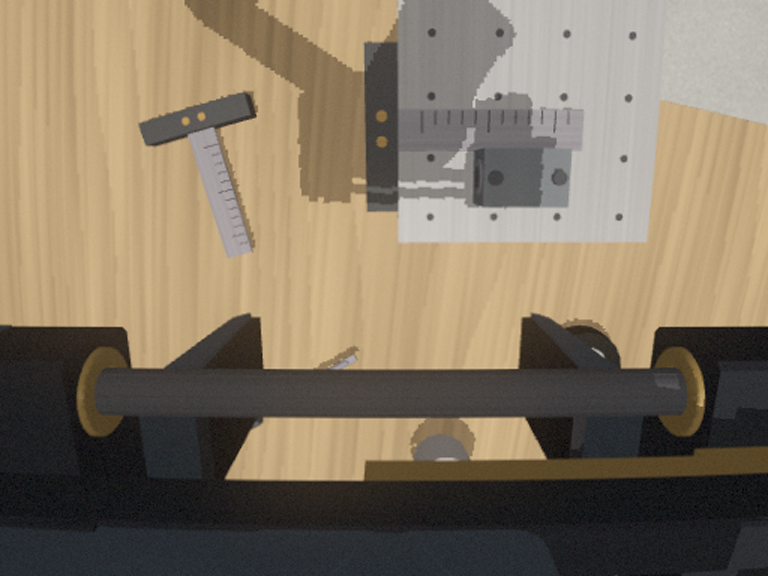

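Picture wrist6: the head's far face and the plate edge share one line at x≈398. The blade's lower side at y≈150 touches the block. The square is placed, so next I'll measure the box and the blade.

```bash
python3 -m inch '[0,0,0,1,6,0,-1, 0,0,0,1,6,0,-1, 0,0,0,1,6,0,-1, 0,0,0,1,6,0,-1, 0,0,0,0,3,0,-1]';python3 -m inch '[0,0,0,0,0,0,-1,0,0,0,0,0,0,-1]'; python3 - <<'E'
from h import *
np.set_printoptions(precision=4,suppress=True)
import pickle
st=pickle.load(open('st6','rb'))
P=w('wrist',np.array([(400,108),(583,109),(583,150),(400,150)])/1.5,.0165,st); print('blade',P, np.arctan2(P[1,1]-P[0,1],P[1,0]-P[0,0]))
P=w('wrist',np.array([(398,10),(398,235)])/1.5,.012,st); print('edge',P,np.arctan2(P[0,0]-P[1,0],P[1,1]-P[0,1]))
print('block top',w('wrist',np.array([(479,149),(571,149)])/1.5,.057,st))
s=manip.read_state(); pickle.dump(s,open('st7','wb')); print(s['position'])
im=camera('wrist'); np.save('pics/wrist7.npy',im); save('wrist7',cv2.resize(im,None,fx=1.5,fy=1.5,interpolation=cv2.INTER_CUBIC))
E
```

```text
time_s: 13.68
position: [0.5936, 0.0365, 0.2681]
tool_rot: [-0.001, 0.666, 0.746, 0.0]
force: [0.1, -0.8, 1.2]
gripper_width: 0.091
time_s: 13.92
position: [0.5937, 0.0323, 0.2683]
tool_rot: [0.0, 0.667, 0.745, -0.0]
force: [0.1, -0.5, 0.4]
gripper_width: 0.0909
blade [[ 0.5486 -0.1284  0.0165]
 [ 0.6851 -0.1136  0.0165]
 [ 0.6903 -0.1432  0.0165]
 [ 0.5519 -0.1587  0.0165]] 0.10866803969715924
edge [[ 0.5398 -0.0593  0.012 ]
 [ 0.5574 -0.2233  0.012 ]] -3.0350683342571396
block top [[ 0.6045 -0.154   0.057 ]
 [ 0.6672 -0.1468  0.057 ]]
[0.5937 0.0323 0.2683]
```

View pics/wrist7.png

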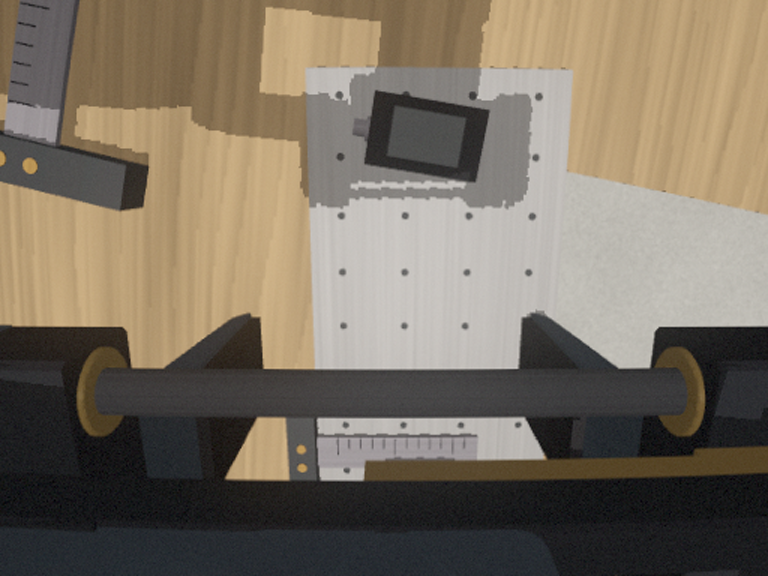

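The box top corners are at (376,91), (489,110), (475,181) and (365,164).

```bash
python3 - <<'E'
from h import *
np.set_printoptions(precision=4,suppress=True)
import pickle
st=pickle.load(open('st7','rb')); im=np.load('pics/wrist7.npy')
save('c7',cv2.resize(im[50:135,215:340],None,fx=6,fy=6,interpolation=cv2.INTER_CUBIC))
P=w('wrist',np.array([(376,91),(489,110),(475,181),(365,164)])/1.5-.17,.047,st); print(P,P.mean(0))
d=P[1]+P[2]-P[0]-P[3]; print(np.arctan2(d[1],d[0]), [np.linalg.norm(P[i]-P[(i+1)%4]) for i in range(4)])
E
```

```text
[[0.5706 0.1496 0.047 ]
 [0.6492 0.146  0.047 ]
 [0.6464 0.0971 0.047 ]
 [0.568  0.1002 0.047 ]] [0.6086 0.1232 0.047 ]
-0.04283882746200289 [np.float64(0.0786766827569895), np.float64(0.04892065842570718), np.float64(0.07841095661350406), np.float64(0.049498013853262385)]
```

View pics/c7.png

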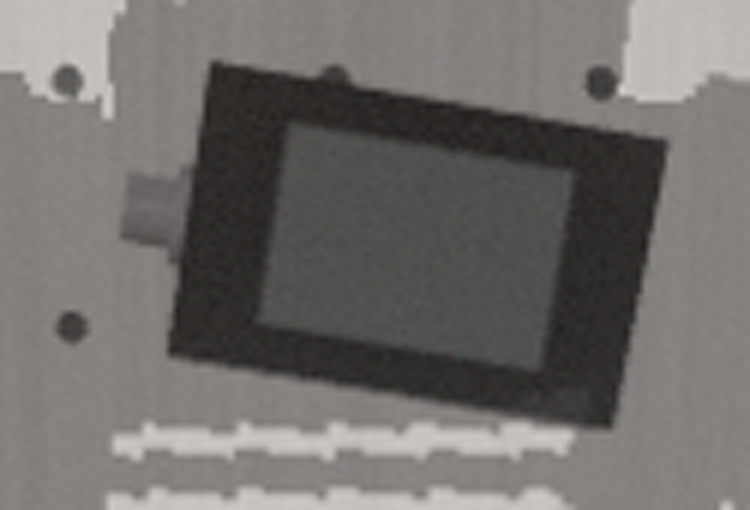

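```bash
python3 -m inch '[0,0,-0.076,0.75,4.5,-2,-1, 0,0,-0.076,0.75,4.6,-4,-1, 0,0,0,0,0,-5,-1, 0,0,0,0,0,-4,-1, 0,0,0,0,0,0,-1]'; python3 - <<'E'
from h import *
print(manip.read_state()['position'],manip.read_state()['tool_rot'])
I={n:camera(n) for n in('scene','side','wrist')}
f=lambda x,s=(400,300):cv2.resize(x,s,interpolation=cv2.INTER_CUBIC)
save('m8',np.vstack([np.hstack([f(I['scene'][160:250,240:360]),f(I['side'][150:240,180:300])]),f(I['wrist'][200:350,60:460],(800,300))]))
E
```

```text
time_s: 14.6
position: [0.607, 0.1217, 0.1152]
tool_rot: [-0.002, 0.723, 0.691, -0.003]
force: [1.0, 0.2, 1.1]
gripper_width: 0.0911
[0.60701357 0.12174767 0.11520363] [-0.00199458  0.72265773  0.69119571 -0.00321344]
```

View pics/m8.png

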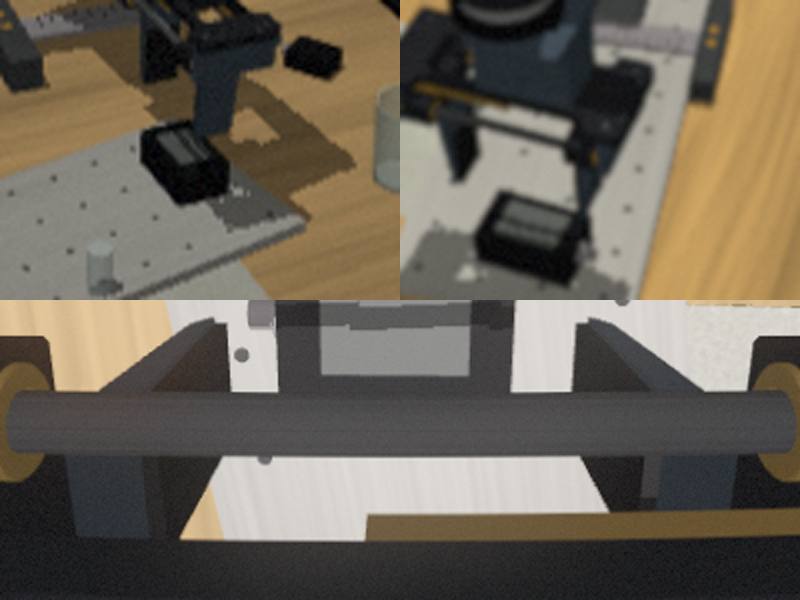

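```bash
python3 -m inch '[0,0,0,0,0,0,-1, 0,0,0,0,0,0,-1]';  python3 - <<'E'
from h import *
np.set_printoptions(precision=4,suppress=True)
s=manip.read_state(); im=camera('wrist'); save('w9',cv2.resize(im[130:300,130:390],None,fx=3,fy=3,interpolation=cv2.INTER_CUBIC))
g=cv2.GaussianBlur(im.astype(float).mean(2),(3,3),0)
print(s['position'])
L=[];Rr=[]
for r in range(205,244,3):
    d=np.diff(g[r]); L.append((185+np.argmin(d[185:215])+.5,r)); Rr.append((300+np.argmax(d[300:330])+.5,r))
A=w('wrist',L,.047,s); B=w('wrist',Rr,.047,s); print(np.array(L)[::4,0],np.array(Rr)[::4,0]); print(A[::4],B[::4],((A+B)/2)[::4])
E
```

```text
time_s: 15.0
position: [0.6098, 0.1232, 0.1198]
tool_rot: [0.001, 0.722, 0.692, 0.001]
force: [0.3, 0.3, -0.2]
gripper_width: 0.0912
[0.6098 0.1232 0.1198]
[197.5 197.5 198.5 199.5] [317.5 316.5 315.5 315.5]
[[0.5684 0.1314 0.047 ]
 [0.5676 0.123  0.047 ]
 [0.5676 0.1145 0.047 ]
 [0.5675 0.1058 0.047 ]] [[0.6484 0.1278 0.047 ]
 [0.6476 0.1195 0.047 ]
 [0.6469 0.111  0.047 ]
 [0.6469 0.1023 0.047 ]] [[0.6084 0.1296 0.047 ]
 [0.6076 0.1212 0.047 ]
 [0.6072 0.1127 0.047 ]
 [0.6072 0.104  0.047 ]]
```

View pics/w9.png

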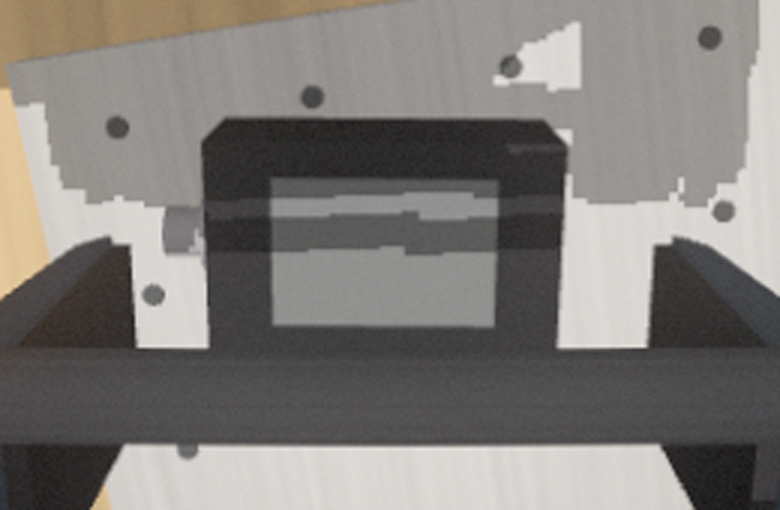

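The box is aligned with the jaws and its centre is about 2 mm to -x. I'll correct that, descend and grip lightly.

```bash
python3 -m inch '[0,0,0,-0.2,0,0,-1, 0,0,0,0,0,-3,-1, 0,0,0,0,0,-2,-1, 0,0,0,0,0,-2.2,-1, 0,0,0,0,0,0,-1]'; python3 -m inch '[0,0,0,0,0,0,1, 0,0,0,0,0,0,1, 0,0,0,0,0,0,1]' 12;  python3 -m inch '[0,0,0,0,0,0,1, 0,0,0,0,0,0,1]'
```

```text
time_s: 15.68
position: [0.6057, 0.1231, 0.0447]
tool_rot: [-0.001, 0.722, 0.692, -0.002]
force: [-0.1, -1.0, 0.5]
gripper_width: 0.0908
time_s: 16.05
position: [0.6078, 0.1235, 0.0473]
tool_rot: [0.001, 0.722, 0.692, 0.001]
force: [1.2, -0.1, 2.8]
gripper_width: 0.0798
time_s: 16.3
position: [0.6078, 0.1235, 0.0474]
tool_rot: [0.001, 0.722, 0.692, 0.001]
force: [0.7, 0.3, 6.0]
gripper_width: 0.0797
```

```bash
python3 -m inch '[0,0,0.038,0,-0.5,0.05,1, 0,0,0.038,0.05,-1,0,1, 0,0,0.038,0.05,-1,0,1, 0,0,0.038,0.05,-1.2,0,1, 0,0,0,0.05,-1.2,0,1]' 20; python3 -m inch '[0,0,0,0.06,-1.2,0,1, 0,0,0,0.06,-1.2,0,1, 0,0,0,0.06,-1.2,0,1, 0,0,0,0.06,-1.2,0,1, 0,0,0,0.06,-1.2,0,1]'; python3 -m inch '[0,0,0,0.06,-1.2,0,1, 0,0,0,0.06,-1.2,0,1, 0,0,0,0.06,-1.2,0,1, 0,0,0,0.06,-1.2,0,1, 0,0,0,0.06,-1.2,0,1]'; python3 -m inch '[0,0,0,0.06,-1.2,0,1, 0,0,0,0.06,-1.0,0,1, 0,0,0,0.06,-0.5,0,1, 0,0,0,0,0,0,1]'; python3 - <<'E'
from h import *
s=manip.read_state(); print(s['position'],s['force'],s['gripper_width'])
r=s['position'][:2]-[.5384,-.1449]; print(r@[.9941,.1088], r@[-.1088,.9941])
I={n:camera(n) for n in('scene','side','wrist')}
f=lambda x,s=(400,300):cv2.resize(x,s,interpolation=cv2.INTER_CUBIC)
save('m10',np.vstack([np.hstack([f(I['scene'][195:255,175:255]),f(I['side'][130:190,220:300])]),np.hstack([f(I['wrist']),f(I['side'])])]))
E
```

```text
time_s: 16.92
position: [0.6096, 0.0747, 0.0473]
tool_rot: [0.0, 0.668, 0.744, 0.001]
force: [-0.2, 2.8, 3.8]
gripper_width: 0.08
time_s: 17.55
position: [0.6126, 0.014, 0.0474]
tool_rot: [0.0, 0.668, 0.744, 0.001]
force: [-0.1, 3.8, 5.0]
gripper_width: 0.08
time_s: 18.18
position: [0.6155, -0.046, 0.0474]
tool_rot: [0.0, 0.668, 0.744, 0.001]
force: [-0.4, 3.8, 6.6]
gripper_width: 0.0799
time_s: 18.68
position: [0.6172, -0.0735, 0.0474]
tool_rot: [0.0, 0.668, 0.744, 0.0]
force: [-0.7, 0.8, 5.7]
gripper_width: 0.0798
[ 0.61715059 -0.07350083  0.047356  ] [-0.68302164  0.81929811  5.71875434] 0.07975830163045923
0.08605419210359591 0.06240985516719834
```

View pics/m10.png

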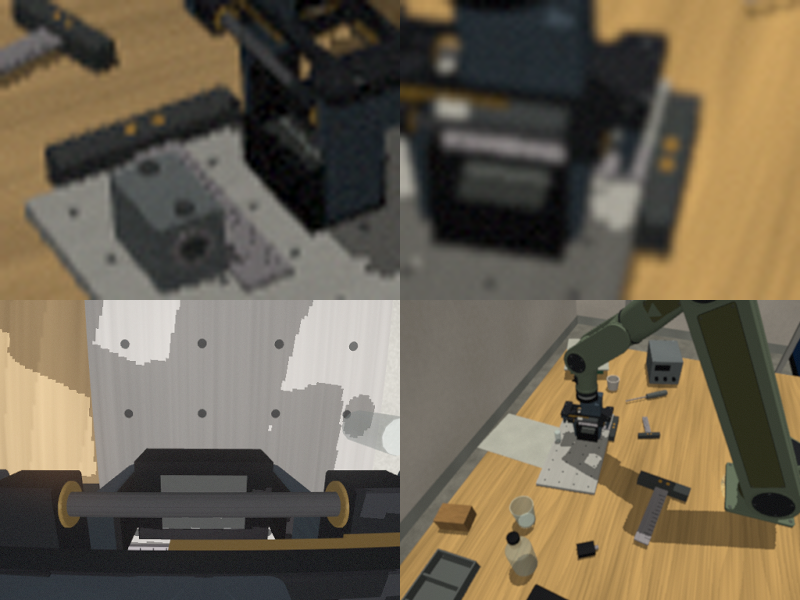

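```bash
python3 -m inch '[0,0,0,0.07,-0.7,0.03,1, 0,0,0,0.07,-0.7,0,1, 0,0,0,0,0,0,1]'; python3 -m inch '[0,0,0,0.03,-0.3,0,1, 0,0,0,0,0,0,1]'; python3 -m inch '[0,0,0,0.02,-0.2,0,1, 0,0,0,0,0,0,1]';python3 -m inch '[0,0,0,0.01,-0.1,0,1, 0,0,0,0,0,0,1]'
```

```text
time_s: 19.2
position: [0.6184, -0.0877, 0.0474]
tool_rot: [0.0, 0.668, 0.744, -0.0]
force: [-1.3, 0.8, 5.5]
gripper_width: 0.08
time_s: 19.45
position: [0.6187, -0.0902, 0.0474]
tool_rot: [0.0, 0.668, 0.744, 0.0]
force: [-1.5, 2.2, 5.7]
gripper_width: 0.0802
time_s: 19.7
position: [0.6189, -0.092, 0.0474]
tool_rot: [0.0, 0.668, 0.744, 0.0]
force: [-1.2, 3.3, 5.5]
gripper_width: 0.0799
time_s: 19.95
position: [0.619, -0.0929, 0.0474]
tool_rot: [-0.0, 0.668, 0.744, 0.0]
force: [-0.2, 4.2, 6.4]
gripper_width: 0.0798
```

```bash
python3 -m inch '[0,0,0,0.01,-0.1,0,1, 0,0,0,0,0,0,1]'; python3 -m inch '[0,0,0,0.01,-0.1,0,1, 0,0,0,0,0,0,1]'; python3 -m inch '[0,0,0,0.01,-0.1,0,1, 0,0,0,0,0,0,1]';python3 -m inch '[0,0,0,0.01,-0.1,0,1, 0,0,0,0,0,0,1]'
```

```text
time_s: 20.2
position: [0.6191, -0.0939, 0.0474]
tool_rot: [-0.0, 0.668, 0.744, 0.0]
force: [-0.8, 3.2, 4.7]
gripper_width: 0.0802
time_s: 20.45
position: [0.6192, -0.0948, 0.0474]
tool_rot: [-0.0, 0.668, 0.744, 0.0]
force: [-0.8, 3.4, 5.5]
gripper_width: 0.0801
time_s: 20.7
position: [0.6192, -0.0959, 0.0474]
tool_rot: [-0.0, 0.668, 0.744, 0.0]
force: [-0.8, 2.7, 5.0]
gripper_width: 0.0803
time_s: 20.95
position: [0.6193, -0.0968, 0.0474]
tool_rot: [-0.0, 0.668, 0.744, 0.0]
force: [-0.6, 3.6, 5.3]
gripper_width: 0.0802
```

```bash
python3 -m inch '[0,0,0,0.01,-0.1,0,1, 0,0,0,0,0,0,1]'; python3 -m inch '[0,0,0,0.01,-0.1,0,1, 0,0,0,0,0,0,1]'; python3 -m inch '[0,0,0,0.01,-0.1,0,1, 0,0,0,0,0,0,1]';python3 -m inch '[0,0,0,0.01,-0.1,0,1, 0,0,0,0,0,0,1]'
```

```text
time_s: 21.2
position: [0.6194, -0.0978, 0.0474]
tool_rot: [-0.0, 0.668, 0.744, 0.0]
force: [-0.6, 3.3, 4.9]
gripper_width: 0.0802
time_s: 21.45
position: [0.6195, -0.0984, 0.0474]
tool_rot: [-0.0, 0.668, 0.744, 0.001]
force: [0.5, 4.4, 5.3]
gripper_width: 0.0796
time_s: 21.7
position: [0.6195, -0.0985, 0.0474]
tool_rot: [-0.001, 0.668, 0.744, 0.001]
force: [-1.1, 7.2, 7.0]
gripper_width: 0.0798
time_s: 21.95
position: [0.6195, -0.0989, 0.0474]
tool_rot: [-0.001, 0.668, 0.744, 0.001]
force: [-0.8, 9.1, 5.9]
gripper_width: 0.0799
```

Contact with the blade is felt: y has stopped and the force has risen to 9 N. I'll relax, then open and lift straight up.

```bash
python3 -m inch '[0,0,0,-0.02,0.17,0,1, 0,0,0,0,0,0,1]'; python3 -m inch '[0,0,0,0,0,0,-0.9, 0,0,0,0,0,0,-1, 0,0,0,0,0,0,-1, 0,0,0,0,0,0,-1]'; python3 -m inch '[0,0,0,0,0,1.5,-1, 0,0,0,0,0,3,-1, 0,0,0,0,0,6,-1, 0,0,0,0,0,6,-1, 0,0,0,0,-4,5,-1]'; python3 -m inch '[0,0,0,-2,-6,1,-1, 0,0,0,-2,-5,0,-1, 0,0,0,0,0,0,-1, 0,0,0,0,0,0,-1]'; python3 - <<'E'
from h import *
s=manip.read_state(); print(s['position'],s['force'])
I={n:camera(n) for n in('scene','side','wrist')}
import pickle; pickle.dump(s,open('st11','wb')); np.save('pics/wrist11.npy',I['wrist'])
f=lambda x,s=(400,300):cv2.resize(x,s,interpolation=cv2.INTER_CUBIC)
save('m11',np.hstack([f(I['scene'][195:255,175:255]),f(I['side'][130:190,220:300])]))
save('w11',cv2.resize(I['wrist'],None,fx=1.5,fy=1.5,interpolation=cv2.INTER_CUBIC))
E
```

```text
time_s: 22.2
position: [0.6194, -0.0988, 0.0473]
tool_rot: [-0.0, 0.668, 0.744, 0.0]
force: [-0.5, 5.4, 5.4]
gripper_width: 0.0799
time_s: 22.7
position: [0.6194, -0.0992, 0.0468]
tool_rot: [-0.0, 0.668, 0.745, -0.0]
force: [0.2, -0.1, 0.4]
gripper_width: 0.0912
time_s: 23.32
position: [0.6199, -0.1365, 0.2652]
tool_rot: [0.002, 0.666, 0.746, 0.001]
force: [1.0, -0.9, -0.3]
gripper_width: 0.0913
time_s: 23.82
position: [0.58, -0.2463, 0.2713]
tool_rot: [0.0, 0.668, 0.744, 0.0]
force: [0.8, 0.4, 0.9]
gripper_width: 0.0915
[ 0.57998734 -0.2463081   0.27134914] [0.80883687 0.35676009 0.86587226]
```

View pics/m11.png

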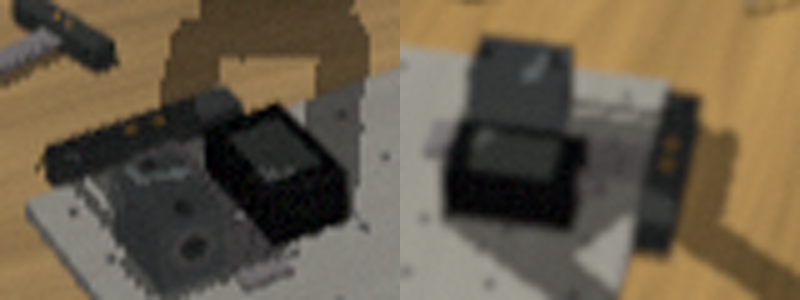

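View pics/w11.png

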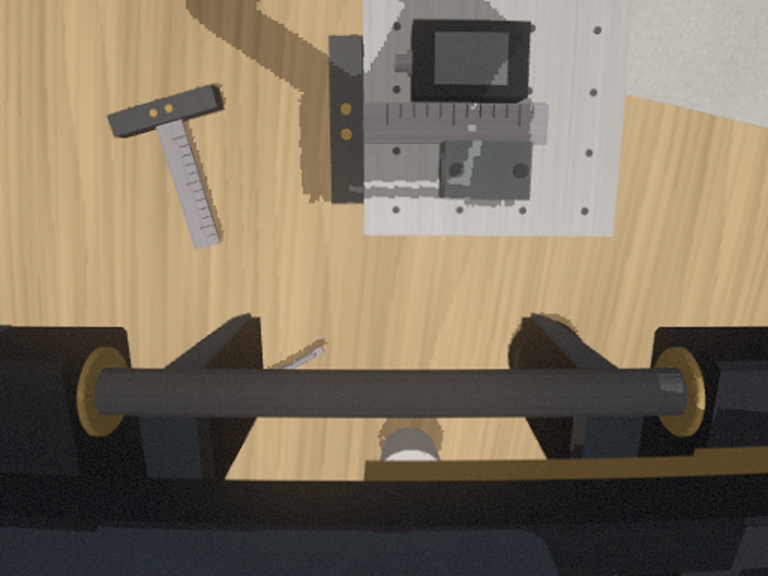

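Box, blade, block and head all look flush. The box is at (471,60), the blade runs y≈103–143, and the head's face is at x≈364. I'll check the numbers and enlarge.

```bash
python3 - <<'E'
from h import *
np.set_printoptions(precision=4,suppress=True)
import pickle; s=pickle.load(open('st11','rb')); im=np.load('pics/wrist11.npy')
save('c11',cv2.resize(im[5:145,205:380],None,fx=4.2,fy=4.2,interpolation=cv2.INTER_CUBIC))
g=cv2.GaussianBlur(im.astype(float).mean(2),(3,3),0)
def lin(P,ax):
    a,b=(P[:,0],P[:,1]) if ax==0 else (P[:,1],P[:,0])
    for _ in range(3):
        f=np.polyfit(a,b,1); e=b-np.polyval(f,a); k=abs(e)<max(.0005,2*e.std()); a,b=a[k],b[k]
    return f,e.std()
# box upper top edge (dark below), rows ~13
U=[(c,8+np.argmin(np.diff(g[8:20,c]))+.5) for c in range(282,348,3)]
print('box far-left top edge yaw',lin(w('wrist',U,.047,s),0))
# blade far end side edges & head/plate edge
H=[(236+np.argmax(np.diff(g[r,236:250]))+.5,r) for r in range(28,132,3)]
print('head/plate line yaw', lin(w('wrist',H,.02,s),1))
D=[(236+np.argmax(np.diff(g[r,236:250]))+.5,r) for r in range(137,155,2)]+[(236+np.argmax(np.diff(g[r,236:250]))+.5,r) for r in range(2,22,2)]
print('plate edge',lin(w('wrist',D,.012,s),1))
B=[(c,64+np.argmax(np.diff(g[64:75,c]))+.5) for c in range(282,348,3)]
P=w('wrist',B,.0165,s); print('box/blade line',lin(P,0),P[::7])
print('blade axis',w('wrist',np.array([(545,103),(545,143)])/1.5,.0165,s))
E
```

```text
box far-left top edge yaw (array([ 0.102 , -0.1376]), np.float64(0.00024277855726219044))
head/plate line yaw (array([-0.1067,  0.5333]), np.float64(0.00047575987195018927))
plate edge (array([-0.1063,  0.5328]), np.float64(4.647693182179219e-05))
box/blade line (array([ 0.0936, -0.1827]), np.float64(0.000269661311707467)) [[ 0.5919 -0.1275  0.0165]
 [ 0.6153 -0.1249  0.0165]
 [ 0.639  -0.1232  0.0165]
 [ 0.6625 -0.1193  0.0165]]
blade axis [[ 0.6834 -0.118   0.0165]
 [ 0.6882 -0.147   0.0165]]
```

View pics/c11.png

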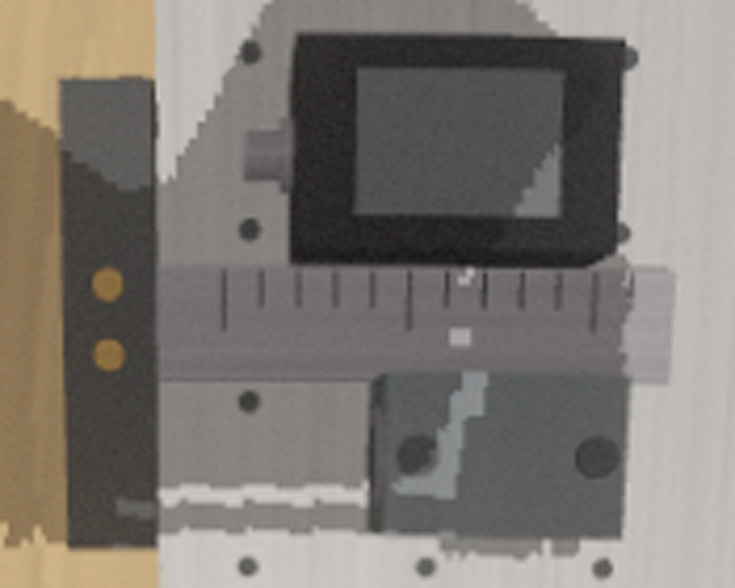

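All checks agree. The head lies on the plate edge with matching yaw, and the box is parallel to the blade within about 0.01 rad with no visible gap. I'm handing in.

```bash
python3 -c "
from h import *; print(manip.sign_off())"
```

```text
the job is handed in; nothing more can be done
None
```

The job is handed in, with both placings looking right in the last pictures; the sign-off gives no verdict. It took about 24 s of the 54 s.

- **Square:** I gripped the head of the middle-sized T-square and slid it until I felt it stop against the plate's front edge, then sideways until the blade stopped on the block. In the last wrist picture the head and the plate edge have the same angle (0.107 and 0.106 rad), and no gap shows at the edge or the block.
- **Box:** I gripped it by its short sides, turned it parallel to the blade and slid it over until it stopped against it. Its top edge measures 0.102 rad, about 0.005 rad off the plate edge. A rougher fit to the line where box meets blade gave 0.094 rad, about 0.013 rad off; both are within the 0.04 rad allowed. The box's middle is beside the blade, about 85 mm ahead of the head's centre.
- **Other things:** The arm ended well above everything. I saw no bystander moved in the pictures, but I did not measure their positions again. Contact forces stayed at about 16 N or less.

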